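# Find the concealed catch of the stock box

## Robot

A 6-joint arm with a two-finger parallel gripper is mounted at the origin on the work surface. World frame = base frame: x ahead of the robot, y to its left, z up, the work surface at z = 0. Lengths are in mm, angles in degrees, forces in N, time in s.
With the tool pointing down it reaches from about 275 to 850 mm from the base axis. Payload 5.2 kg.
Tool frame: the origin (TCP) lies midway between the tips of the shut fingers; the grasp point (between the pads) lies behind it (bot.grasp_offset is the z of the grasp point in the tool frame, in mm); z points along the fingers, y is the direction in which the jaws open and shut (so a half turn about z gives the same grasp; the last joint's range is limited). The gripper opens to 85 mm and grips with 20 to 120 N. Pads are 22 mm wide; open, the fingers measure 114 mm over their backs; the gripper's body (76 mm by 85 mm) begins 54 mm behind the grasp point. The pads swing forward as they close: fully open they stand 13 mm farther back than shut.
Start: joints at [62.12, 14.817, 87.949, -0, 77.235, -11.62], TCP at [153.981, 528.01, 231.31] pointing down, gripper open.
Joint ranges: [-179.93, 179.93], [-52.35, 119.4], [10.71, 147.94], [-69.91, 249.91], [12.55, 155.21], [-178.61, 178.61]. Speed limits (degrees/s): [147.25, 147.25, 180, 180, 180, 180].

## Interface

Orientations are given as [roll, pitch, yaw] about the fixed x, y, z axes, in that order (R = Rz(yaw) Ry(pitch) Rx(roll)).
In Python, from plant import bot gives the robot as it stands.
- The arm moves only by the tool apply_moves, never from a script. Its argument "series" is a list of rows, each a list of 5 numbers: the gripper's target within -1 to 1 (shut at 1, half-way at 0, fully open at -1), then the shift along the tool's x, y, z as a fraction of full scale, then the turn about the tool's z as a fraction of full scale. In form: [[gripper, tx, ty, tz, twist], ...]. A call has 1 to 10 rows; each row shifts and turns the commanded pose from where the row before left it, along the tool's axes as they then stand; what a row does not reach is not made up. Full scale, the value 1, is 0.6 m for a shift and 180 degrees for a turn. A row lasts 1/12 s, in which the tool goes at most 41.7 mm and 7.16 degrees, less where a joint would pass 70% of its speed; a pose out of reach is approached as far as the arm can. A call with a number of a shift or a turn outside -1 to 1 is refused whole. A call with a gripper value outside its range is refused whole. The fingers move at their own pace and stop on an object; the grip force is fixed at half the most. Time passes only in rows, so rows that do not move let the fingers close. It gives the time, the measured TCP pose, the force and the opening at its end, in the units of the state.
- bot.get_state(): the state, without advancing time (a new reading comes with each control period).
- bot.capture(name): name is "scene" or "top" or "wrist"; returns a dict with "image" (384x512x3 uint8, blue, green, red), "fx", "fy", "cx", "cy" (pixels), "rvec" (rotation vector, rad) and "tvec" (3), from world to camera coordinates, as OpenCV has them. Camera axes: x right, y down, z forward; pixel columns grow to the right and rows downward; lengths in mm; the calibration is good to about 2 mm. A picture is of the moment at which its call begins. There is no depth.
- bot.sign_off(): hands the job in, once; it reports no verdict.
Trained networks look in the newest picture that a camera, given by its name, has taken for a name from the list of things; names that differ only in an ending like _2 or _b are one class to them, and where a whole thing is asked for, a point or a joint stands for the part that bears it (a point fixed in the world has none). Each returns a list of dicts, best first, with "confidence" (0 to 1); they miss things now and then, are a little off and sometimes report something else, mostly with a low value. They report only what shows in the picture. A call takes as long as a camera call.
- bot.spot_in(camera, thing): "box" ([left, top, right, bottom] in pixels, round what is visible of it).
The state is a dict: "clock": time; "joint_positions": joint angles; "joint_vel": joint speeds; "joint_torque": joint torques, N m; "tcp_pos": TCP position; "ee_rot": TCP orientation; "force": force on the tool from outside, world axes, zero at the start; "ft_torque": the same for the moment, N m; "gripper_width": finger opening in mm.
Only numpy, scipy, OpenCV 4.12 (cv2) and the standard library are available. Lean on these libraries where they do the work, as an engineer would, in place of code of your own. Each camera call takes 0.05 s, during which the arm holds its last target. There are 200 camera calls.

## Task

Open the grey stock box: one of the five identical plates sunk flush in its front deck is a hidden catch, the others are solid, so feel along the row with a fingertip until one gives, and press that one down until the blue lid springs up. Use only light pressure, then take the hand away and leave the lid standing fully open. Do not pick up or shift any of the loose things around the box.

Things in the scene. Friction and masses are not known exactly. Their poses are not given: they have to be found in the camera images.
- strongbox: grey steel stock box bolted to the bench, 240 (x) x 310 (y) x 90 mm high; origin at the centre of its underside. Its -x side, facing the robot, is a level deck 75 mm deep over the full width, top 90 mm above the origin, with a row of five identical round aluminium plates; behind the deck (+x) is a blue hinged lid 161 mm deep, its top also 90 mm up. Fixed; it may be turned a little about z
- spot1 (a point): centre of the top face of plate 1 of 5 in the row, counted from the box's +y end (its left, seen from the robot); plates are 41 mm across, 56 mm apart, each in a 43 mm round hole, top face 1.5 mm below the deck (88.5 mm above the bench). Four plates are rigid blanks; one, at any place in the row, is the catch. They look the same
- spot2 (a point): centre of the top face of plate 2 of 5 in the row, counted from the box's +y end (its left, seen from the robot); plates are 41 mm across, 56 mm apart, each in a 43 mm round hole, top face 1.5 mm below the deck (88.5 mm above the bench). Four plates are rigid blanks; one, at any place in the row, is the catch. They look the same
- spot3 (a point): centre of the top face of plate 3 of 5 in the row, counted from the box's +y end (its left, seen from the robot); plates are 41 mm across, 56 mm apart, each in a 43 mm round hole, top face 1.5 mm below the deck (88.5 mm above the bench). Four plates are rigid blanks; one, at any place in the row, is the catch. They look the same
- spot4 (a point): centre of the top face of plate 4 of 5 in the row, counted from the box's +y end (its left, seen from the robot); plates are 41 mm across, 56 mm apart, each in a 43 mm round hole, top face 1.5 mm below the deck (88.5 mm above the bench). Four plates are rigid blanks; one, at any place in the row, is the catch. They look the same
- spot5 (a point): centre of the top face of plate 5 of 5 in the row, counted from the box's +y end (its left, seen from the robot); plates are 41 mm across, 56 mm apart, each in a 43 mm round hole, top face 1.5 mm below the deck (88.5 mm above the bench). Four plates are rigid blanks; one, at any place in the row, is the catch. They look the same
- catch (a joint): how far the one live plate is pushed straight down: 0 at rest, 0.005 m at its stop. It springs back; about 1 N starts it and 5 N holds it at the stop. The lid is let go once it is about 4 mm down
- lid (a joint): angle of the sprung lid, rad: 0 shut and latched level with the deck, 0.8 fully up at its stop. It hinges on the far (+x) edge of the box; when the catch lets go it rises by itself, in about a second, to the stop and stays there
- lid_front (a point): middle of the lid's front edge, at its top face (38 mm behind the row of plate centres when shut); it swings up and away from the plates
- marker: red square-bodied marker with a black cap, 131 mm long, 17 mm wide, lying loose in front of the box; origin under its middle, x along it
- tape_roll: loose yellow roll of tape lying flat, 90 mm across, 45 mm high; origin at the centre of its underside
- glue_bottle: loose white glue bottle with a red cap, 44 mm across, 120 mm tall; origin at the centre of its underside
- ink_carton: loose blue carton standing up, 60 x 45 x 90 mm high; origin at the centre of its underside
- stapler: loose red and black stapler, 130 x 32 x 48 mm high, x along it; origin at the centre of its underside
- pot: loose yellow pot with a black lid, 60 mm across, 70 mm high; origin at the centre of its underside

How it is judged (in metres and radians):
On the way, in this order (a step that is already met when the one before it is completed fails the run):
1. the fingers push the hidden catch down (value of joint catch above 0.003 m and contact force between the fingers and anything else above 0.5 N), for 0.02 s.
2. the lid springs up (value of joint lid above 0.7 rad), for 0.1 s.
At the end, for the whole second after the job is handed in: the lid stands open by more than 0.7 rad, the catch has sprung back to within 1 mm of rest, and each loose thing is within 20 mm of where it was (value of joint lid above 0.7 rad and value of joint catch below 0.001 m and distance of each of marker, tape_roll, glue_bottle, ink_carton, stapler, pot from where it was at the start of the episode below 0.02 m); the robot touches nothing.
It fails at once if a loose thing is picked up, or shifted by more than 20 mm (distance of any of marker, tape_roll, glue_bottle, ink_carton, stapler, pot from where it was at the start of the episode above 0.02 m).
It fails at once if the fingers press with more than 60 N (contact force between the fingers and anything else above 60 N).
It also fails if it takes over 54 s, if anything falls off the work surface, if the arm or the gripper's body presses on something with over 40 N, if the wrist force passes 120 N, or if a joint passes its speed limit or range.

## Working session

There is one attempt and no reset: what is moved stays moved. The work goes in short steps, Python scripts to look and compute and a tool call to move; the robot and the scene stay as the last step left them, time stands still between calls to the robot, and variables do not carry over. Pictures are saved under pics/ and viewed, about 8 in all and at most 12, crops included, and the job is handed in when it is done.

Besides the shell and the picture viewer there is one more tool, called after "Request:" by a JSON object that holds its "method" and its "body". apply_moves: Moves the arm, as the interface text tells. Shift numbers are shares of 0.6 m and turn numbers shares of 180 degrees, none past 1 either way. Its arguments: {"type":"object","properties":{"series":{"type":"array","items":{"type":"array","items":{"type":"number"}}}},"required":["series"]}

```bash
mkdir -p pics; python3 - <<'E'
from plant import bot
import cv2
for n in ["scene","top"]:
    c=bot.capture(n); cv2.imwrite(f"pics/{n}1.png",c["image"])
    print(n,c["fx"],c["cx"],c["cy"],c["rvec"],c["tvec"])
    for t in ["strongbox","spot1","lid_front","marker","glue_bottle"]:
        print(t,bot.spot_in(n,t)[:5])
print(bot.get_state())
E
```

```text
scene 364.09884186297654 259.94165644540277 194.98432436528478 [ 1.44661329  1.93405847 -0.98030328] [ 138.23521998 -257.25362941 1504.49007201]
strongbox [{'box': [188.4, 164.9, 330.9, 276.0], 'confidence': 0.82}]
spot1 [{'box': [188.1, 164.2, 330.6, 279.4], 'confidence': 0.75}]
lid_front [{'box': [189.5, 181.5, 319.4, 248.2], 'confidence': 0.97}, {'box': [203.3, 164.3, 239.6, 185.3], 'confidence': 0.56}]
marker [{'box': [308.9, 184.4, 330.5, 191.3], 'confidence': 0.55}, {'box': [187.5, 165.7, 333.1, 275.8], 'confidence': 0.54}, {'box': [254.1, 178.1, 263.0, 185.3], 'confidence': 0.35}]
glue_bottle [{'box': [344.8, 210.0, 363.9, 252.1], 'confidence': 0.58}]
top 370.95597565253127 248.11399686346547 190.7128098701932 [ 2.18461718 -2.16385064  0.03012636] [ 52.04611392 581.06584629 848.04612887]
strongbox [{'box': [172.0, 109.4, 342.5, 260.7], 'confidence': 0.77}]
spot1 [{'box': [173.7, 113.8, 342.3, 255.5], 'confidence': 0.71}]
lid_front [{'box': [182.6, 111.7, 339.4, 221.6], 'confidence': 0.65}]
marker [{'box': [184.6, 251.8, 228.9, 289.8], 'confidence': 0.91}, {'box': [130.3, 168.7, 160.4, 186.9], 'confidence': 0.64}]
glue_bottle [{'box': [128.3, 169.7, 157.6, 185.7], 'confidence': 0.65}]
{'clock': 0.6, 'joint_positions': array([ 6.21153544e+01,  1.48155564e+01,  8.79497167e+01,  3.17061849e-04,
        7.72343642e+01, -1.16196315e+01]), 'joint_vel': array([ 0.03872544, -0.1034155 ,  0.09731728, -0.00047236,  0.00241093,
        0.00837387]), 'joint_torque': array([-4.48487372e-04, -4.45662081e+01, -2.90769392e+01, -3.52467405e-04,
        1.12745602e-03, -9.88554945e-06]), 'tcp_pos': array([154.02075938, 527.99484842, 231.31550643]), 'ee_rot': array([ 1.79999583e+02, -2.29851437e-04,  1.63734916e+02]), 'force': array([-0.99154638,  0.13041813,  0.51532652]), 'ft_torque': array([-0.01858877, -0.02781402, -0.02194339]), 'gripper_width': 85.42638378989425}
```

View pics/top1.png

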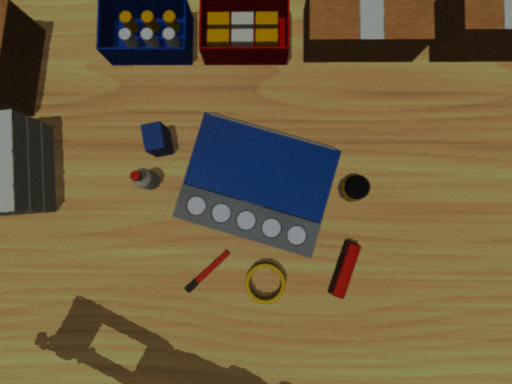

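View pics/scene1.png

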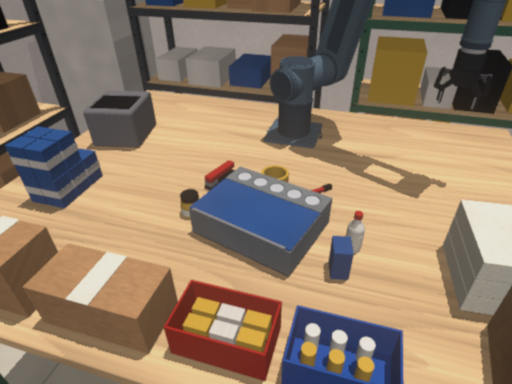

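The top picture shows the box turned about 15°, with the plates at about (196,205), (221,213), (246,220), (271,228) and (297,236). The glue bottle is on the +y side and the marker, tape and stapler are in front. Next I'll refine the plate centres.

```bash
cat > h.py <<'E'
import numpy as np, cv2
def ray(c,uv,z):
    R=cv2.Rodrigues(np.array(c["rvec"],float))[0]; t=np.array(c["tvec"],float).ravel()
    d=R.T@np.array([(uv[0]-c["cx"])/c["fx"],(uv[1]-c["cy"])/c["fy"],1]); o=-R.T@t
    return o+d*(z-o[2])/d[2]
E
python3 - <<'E'
from plant import bot
from h import *
P={}
for n,seeds in {"top":[(196,205),(221,213),(246,220),(271,228),(297,236)],"scene":[(313,201),(294,194),(276,188),(260,182),(244,177)]}.items():
    c=bot.capture(n); im=c["image"]; g=im.min(2)
    m=((g>(130 if n=="top" else 150))).astype(np.uint8)
    k,l,s,cen=cv2.connectedComponentsWithStats(m)
    for i,sd in enumerate(seeds):
        j=l[sd[1],sd[0]]
        print(n,i+1,g[sd[1],sd[0]],s[j][2:],cen[j].round(1),ray(c,cen[j],88.5).round(1))
    if n=="top":
        for a in[(206,114),(340,151),(312,257),(174,216)]:print("corner",ray(c,a,90).round(0))
        for a in[(133,176),(153,127),(185,290),(229,252),(266,284)]:print("obj",ray(c,a,60).round(0))
E
```

```text
top 1 132 [ 17  16 207] [195.8 205.4] [543.7 167.6  88.5]
top 2 137 [ 16  16 207] [220.6 212.5] [528.9 113.9  88.5]
top 3 133 [ 17  17 215] [245.6 220.1] [513.3  60.   88.5]
top 4 136 [ 17  17 220] [270.8 227.7] [497.8   6.   88.5]
top 5 138 [ 17  17 225] [296.3 235. ] [483.  -48.1  88.5]
corner [743. 149.  90.]
corner [ 663. -141.   90.]
corner [437. -81.  90.]
corner [520. 214.  90.]
obj [609. 316.  60.]
obj [721. 274.  60.]
obj [358. 193.  60.]
obj [442.  97.  60.]
obj [374.  15.  60.]
scene 1 201 [ 15   9 111] [311.7 200. ] [547.5 168.1  88.5]
scene 2 201 [ 15  10 109] [293.7 193.7] [532.7 114.6  88.5]
scene 3 201 [ 14   9 100] [276.4 187.7] [518.   60.9  88.5]
scene 4 200 [13  9 91] [260.  181.6] [501.4   7.2  88.5]
scene 5 202 [14  9 91] [244.1 176.1] [486.5 -46.9  88.5]
```

Request:
{"method": "apply_moves", "body": {"series": [[1,-0.06,-0.03,0,0],[1,-0.06,-0.03,0,0],[1,-0.06,-0.03,0,0],[1,-0.06,-0.03,0,0],[1,-0.06,-0.03,0,0],[1,-0.06,-0.03,0,0],[1,-0.06,-0.03,0,0],[1,-0.06,-0.03,0,0],[1,-0.06,-0.03,0,0],[1,-0.06,-0.03,0,0]]}}

```text
clock: 1.53
tcp_pos: [450.4, 252.8, 231.6]
ee_rot: [180.0, 0.0, 163.7]
force: [0.7, 1.1, 0.5]
gripper_width: -0.0
```

Request:
{"method": "apply_moves", "body": {"series": [[1,-0.06,-0.03,0,0],[1,-0.06,-0.03,0,0],[1,0,0,0,-0.003],[1,0,0,0.06,0],[1,0,0,0.06,0],[1,0,0,0,0],[1,0,0,0,0]]}}

```text
clock: 2.12
tcp_pos: [506.7, 199.5, 158.0]
ee_rot: [-179.9, -0.3, 164.3]
force: [0.3, -0.7, 0.5]
gripper_width: -0.3
```

```bash
cat > d.py <<'E'
from plant import bot
import numpy as np, sys
from scipy.spatial.transform import Rotation as Ro
s=bot.get_state(); R=Ro.from_euler('xyz',s["ee_rot"],degrees=True)
print(s["clock"],s["tcp_pos"].round(1),s["ee_rot"].round(2),s["force"].round(2),s["gripper_width"])
i=int(sys.argv[1])
P=np.array([515.3,60.5,88.5])+(3-i)*np.array([15.2,53.9,0])
print("tool delta mm",R.inv().apply(P-s["tcp_pos"]).round(2),"frac",(R.inv().apply(P-s["tcp_pos"])/600).round(4))
E
python3 d.py 1
```

```text
2.1167 [506.7 199.5 158. ] [-179.88   -0.25  164.27] [ 0.26 -0.72  0.51] -0.3402987616794477
tool delta mm [-46.32 -19.29  69.38] frac [-0.0772 -0.0321  0.1156]
```

Request:
{"method": "apply_moves", "body": {"series": [[1,-0.0386,-0.016,0.04,0],[1,-0.0386,-0.016,0.04,0],[1,0,0,0.02,0],[1,0,0,0,0],[1,0,0,0,0]]}}

```text
clock: 2.53
tcp_pos: [548.3, 169.1, 101.0]
ee_rot: [180.0, 0.1, 164.3]
force: [0.4, 1.0, -0.1]
gripper_width: -0.1
```

```bash
python3 d.py 1; python3 - <<'E'
from plant import bot
import cv2,numpy as np
a=bot.capture("wrist")["image"]; b=bot.capture("top")["image"][150:270,140:340]
b=cv2.resize(b,None,fx=3.2,fy=3.2)
cv2.imwrite("pics/w2.png",cv2.resize(a,(480,360))); cv2.imwrite("pics/t2.png",b)
E
```

```text
2.5333 [548.3 169.1 101. ] [1.7996e+02 6.0000e-02 1.6428e+02] [ 0.38  1.02 -0.14] -0.11635569379830187
tool delta mm [ 2.31 -1.46 12.45] frac [ 0.0038 -0.0024  0.0207]
```

View pics/w2.png

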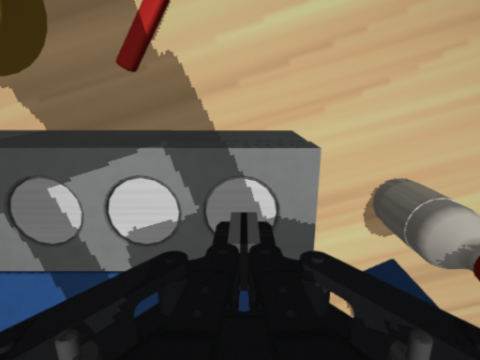

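View pics/t2.png

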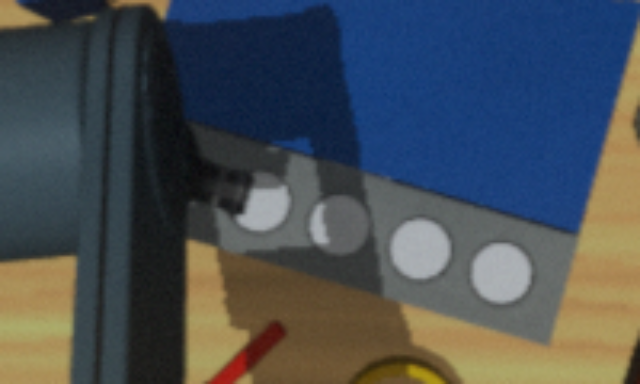

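The wrist view shows the fingertips over plate 1 (about (241,210)) with plates 2 and 3 at (144,209) and (47,210). The top view agrees. I'll cross-check the position with the wrist calibration.

```bash
python3 - <<'E'
from plant import bot
from h import *
c=bot.capture("wrist")
for u in[(241,210),(144,209),(47,210)]: print(ray(c,(u[0]*512/480,u[1]*384/360),88.5).round(1))
E
python3 d.py 1
```

```text
[543.1 170.3  88.5]
[527.4 116.8  88.5]
[512.9  63.   88.5]
2.6833 [548.5 169.5 101.7] [179.92   0.19 164.33] [-0.32  0.76  0.01] -0.3210164014019186
tool delta mm [ 2.45 -1.92 13.15] frac [ 0.0041 -0.0032  0.0219]
```

Request:
{"method": "apply_moves", "body": {"series": [[1,0.004,-0.0025,0.01,0],[1,0,0,0.005,0],[1,0,0,0,0]]}}

```text
clock: 2.93
tcp_pos: [544.0, 168.1, 90.0]
ee_rot: [-180.0, -0.0, 164.3]
force: [-0.3, -0.4, -0.0]
gripper_width: 0.2
```

Request:
{"method": "apply_moves", "body": {"series": [[1,0,0,0.003,0],[1,0,0,0.002,0],[1,0,0,0,0]]}}

```text
clock: 3.18
tcp_pos: [544.8, 168.0, 88.6]
ee_rot: [180.0, 0.0, 164.3]
force: [-3.7, 0.8, 9.6]
gripper_width: 0.1
```

Plate 1 stays at 88.6 mm under 9.6 N, so it is a blank. On to plate 2.

Request:
{"method": "apply_moves", "body": {"series": [[1,0,0,-0.015,0],[1,0,-0.047,0,0],[1,0,-0.0465,0,0],[1,0,0,0,0],[1,0,0,0.01,0],[1,0,0,0.002,0],[1,0,0,0.002,0],[1,0,0,0.001,0],[1,0,0,0,0]]}}

```text
clock: 3.93
tcp_pos: [529.8, 114.0, 88.5]
ee_rot: [-179.9, 0.0, 164.4]
force: [-5.7, -3.5, 13.2]
gripper_width: 0.2
```

Plate 2 holds 13 N at 88.5 mm, so it is rigid too. On to plate 3.

Request:
{"method": "apply_moves", "body": {"series": [[1,0,0,-0.015,0],[1,0,-0.047,0,0],[1,0,-0.0465,0,0],[1,0,0,0,0],[1,0,0,0.01,0],[1,0,0,0.002,0],[1,0,0,0.002,0],[1,0,0,0.001,0],[1,0,0,0,0]]}}

```text
clock: 4.68
tcp_pos: [514.7, 60.5, 88.5]
ee_rot: [-180.0, 0.0, 164.4]
force: [-5.4, -3.7, 14.9]
gripper_width: -0.3
```

Plate 3 is rigid as well (14.9 N at 88.5 mm). On to plate 4.

Request:
{"method": "apply_moves", "body": {"series": [[1,0,0,-0.015,0],[1,0,-0.047,0,0],[1,0,-0.0465,0,0],[1,0,0,0,0],[1,0,0,0.01,0],[1,0,0,0.002,0],[1,0,0,0.002,0],[1,0,0,0.001,0],[1,0,0,0,0]]}}

```text
clock: 5.43
tcp_pos: [499.3, 6.7, 87.1]
ee_rot: [180.0, -0.0, 164.3]
force: [0.0, -0.4, 0.8]
gripper_width: 0.2
```

Plate 4 gives: 87.1 mm with under 1 N. I'll press on gently.

Request:
{"method": "apply_moves", "body": {"series": [[1,0,0,0.002,0],[1,0,0,0.002,0],[1,0,0,0.0015,0],[1,0,0,0,0]]}}

```text
clock: 5.77
tcp_pos: [499.3, 6.5, 84.0]
ee_rot: [179.9, -0.0, 164.3]
force: [-0.9, 3.2, 4.3]
gripper_width: -0.1
```

```bash
python3 d.py 4; python3 - <<'E'
from plant import bot
import cv2
cv2.imwrite("pics/s3.png",bot.capture("scene")["image"])
E
```

```text
5.7667 [499.3   6.5  84. ] [ 1.7995e+02 -1.0000e-02  1.6428e+02] [-0.86  3.18  4.31] -0.09548578501504862
tool delta mm [-0.72  0.31 -4.52] frac [-0.0012  0.0005 -0.0075]
```

View pics/s3.png

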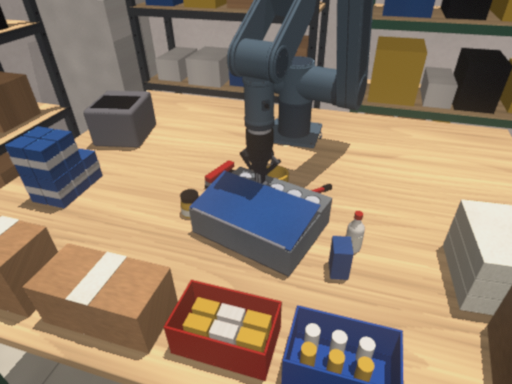

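The plate is 4.5 mm down and the lid still looks almost shut, perhaps just starting to rise. I'll press slightly more, then raise the hand and draw it back toward the robot (tool +x).

Request:
{"method": "apply_moves", "body": {"series": [[1,0,0,0.001,0],[1,0,0,0,0],[1,0,0,0,0],[1,0,0,-0.02,0],[1,0.04,0,-0.06,0],[1,0.06,0,-0.06,0],[1,0.06,0,-0.06,0],[1,0.03,0,-0.03,0],[1,0,0,0,0],[1,0,0,0,0]]}}

```text
clock: 6.65
tcp_pos: [403.4, 32.5, 207.9]
ee_rot: [-180.0, 0.2, 164.3]
force: [-0.2, -0.3, -0.7]
gripper_width: 0.3
```

Request:
{"method": "apply_moves", "body": {"series": [[1,0,0,0,0],[1,0,0,0,0],[1,0,0,0,0],[1,0,0,0,0],[1,0,0,0,0],[1,0,0,0,0],[1,0,0,0,0],[1,0,0,0,0],[1,0,0,0,0],[1,0,0,0,0]]}}

```text
clock: 7.48
tcp_pos: [403.0, 33.0, 207.0]
ee_rot: [-180.0, 0.0, 164.3]
force: [-0.0, 0.0, 0.5]
gripper_width: 0.2
```

```bash
python3 d.py 4; python3 - <<'E'
from plant import bot
import cv2,numpy as np
a=bot.capture("scene")["image"];b=bot.capture("top")["image"]
cv2.imwrite("pics/f4.png",np.vstack([a[120:310,100:400],b[80:320,110:410]]))
E
```

```text
7.4833 [403.  33. 207.] [-1.8000e+02  1.0000e-02  1.6428e+02] [-0.    0.03  0.46] 0.20883934211213276
tool delta mm [-100.59    0.91  118.56] frac [-0.1676  0.0015  0.1976]
```

View pics/f4.png

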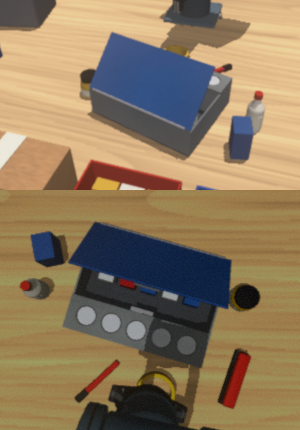

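The lid is up, and the loose things look where they were. I'll wait a little more, then check the lid angle numerically and compare the object positions.

Request:
{"method": "apply_moves", "body": {"series": [[1,0,0,0,0],[1,0,0,0,0],[1,0,0,0,0],[1,0,0,0,0],[1,0,0,0,0],[1,0,0,0,0]]}}

```text
clock: 8.08
tcp_pos: [403.0, 33.0, 207.0]
ee_rot: [-180.0, -0.0, 164.3]
force: [0.4, -0.6, 0.3]
gripper_width: 0.1
```

```bash
python3 - <<'E'
from plant import bot
from h import *
c=bot.capture("top"); im=c["image"]; old=cv2.imread("pics/top1.png")
p3=np.array([515.3,60.5,0]); bx=np.array([.963,-.271,0]); by=np.array([.271,.963,0])
for a in(0.5,0.6,0.7,0.8,0.9):
    e=[p3+(199-161*np.cos(a))*bx+s*152*by+np.array([0,0,90+161*np.sin(a)]) for s in(1,-1)]
    print(a,cv2.projectPoints(np.array(e),np.array(c["rvec"]),np.array(c["tvec"]),np.array([[c["fx"],0,c["cx"]],[0,c["fy"],c["cy"]],[0,0,1]]),None)[0].round(0).tolist())
for n,(x0,y0,x1,y1) in dict(marker=(183,248,232,294),tape=(243,260,288,306),glue=(127,165,162,192),carton=(138,118,176,158),stapler=(326,236,362,300),pot=(338,172,372,204)).items():
    d=cv2.phaseCorrelate(*[cv2.cvtColor(i[y0:y1,x0:x1],cv2.COLOR_BGR2GRAY).astype(np.float32) for i in(old,im)])
    print(n,np.round(d[0],1),round(d[1],2))
s=bot.get_state();print(s["clock"],s["force"])
E
```

```text
0.5 [[[177.0, 169.0]], [[328.0, 213.0]]]
0.6 [[[177.0, 164.0]], [[331.0, 209.0]]]
0.7 [[[177.0, 159.0]], [[334.0, 204.0]]]
0.8 [[[177.0, 152.0]], [[337.0, 198.0]]]
0.9 [[[178.0, 145.0]], [[340.0, 191.0]]]
marker [ 0.2 -0.5] 0.7
tape [-0.3 -0.2] 0.35
glue [0.  0.5] 0.98
carton [-0.  0.] 1.0
stapler [0. 0.] 0.95
pot [-0.   0.1] 0.99
8.1333 [-0.38658857 -0.03534914 -0.2526418 ]
```

The front-edge pixels match a lid angle of 0.8 rad, nothing loose has moved, and the hand is clear.

```bash
python3 -c "
from plant import bot
print(bot.sign_off())"
```

```text
the job is handed in; nothing more can be done
None
```

The stock box is open and the job is handed in, at about 8 s on the robot's clock. I felt along the row with shut fingers: plates 1 to 3 stayed rigid at 10–15 N. Plate 4 was the catch, and I pressed it about 4.5–5 mm down. The force was 4.3 N at 4.5 mm; I took no reading for the last 0.6 mm. Then I drew the hand up and back.

**Last checks:**
- **Lid:** its front edge in the top picture, read by eye, matches the fully open 0.8 rad to within about 4 pixels.
- **Loose things:** all six show less than 1 pixel of movement, about 2 mm. The tape roll's match was weak because the hand partly covered it.
- **Hand:** it is clear of everything, with wrist force below 1 N, which is just noise.
- **Catch:** I did not measure it springing back. It is left unloaded, since nothing is touching it.

The cameras disagreed by 3–5 mm on the plate positions. I used the mean of the top and scene cameras, and the fingertip went into plate 4's hole without trouble.

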